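# Click a chip test socket shut with a pin key

## Robot

A 7-joint arm with a two-finger parallel gripper is mounted at the origin on the work surface. World frame = base frame: x ahead of the robot, y to its left, z up, the work surface at z = 0. Lengths are in m, angles in rad, forces in N, time in s.
With the tool pointing down it reaches from about 0.425 to 0.875 m from the base axis. Payload 9.9 kg.
Tool frame: the origin (TCP) lies where the fingers leave the gripper's body, on its centre line; the fingertips stand 73 mm ahead of it and the grasp point (between the pads) lies 54 mm ahead of it; z points along the fingers, x is the direction in which the jaws open and shut, and the axes are right-handed (so a half turn about z gives the same grasp; the last joint's range is limited). The gripper opens to 85 mm and grips with 20 to 120 N. Pads are 22 mm wide; open, the fingers measure 114 mm over their backs; the gripper's body (76 mm by 85 mm) begins 54 mm behind the grasp point. The pads swing forward as they close: fully open they stand 13 mm farther back than shut.
Start: joints at [-1.253, 0.576, 0.025, 1.437, -0.015, 1.129, -0.057], TCP at [0.264, 0.621, 0.304] pointing down, gripper open.
Joint ranges: [-2.76, 2.76], [-0.34, 2.15], [-1.52, 1.57], [0.19, 2.46], [-1.09, 4.23], [0.17, 1.99], [-2.82, 2.82]. Speed limits (rad/s): [2.22, 2.22, 3.01, 3.01, 3.14, 3.14, 3.14].

## Interface

Orientations are given as a rotation vector (axis times angle).
In Python, from station import read_state, snapshot, camera_info, hand_in gives the robot as it stands.
- The arm moves only by the shell command python3 -m crank 'ROWS' [OPENING] [FORCE]. ROWS is JSON, a list of rows, each an object of numbers: "dx", "dy", "dz": the shift along the tool's x, y, z in mm; "wx", "wy", "wz": the turn, a rotation vector about the tool's x, y, z in degrees. In form: [{"dx": .., "dy": .., "dz": .., "wx": .., "wy": .., "wz": ..}, ...]. A call has 1 to 10 rows; each row shifts and turns the commanded pose from where the row before left it, along the tool's axes as they then stand; what a row does not reach is not made up. A row lasts 1/10 s, in which the tool goes at most 50 mm and 8.59 degrees, less where a joint would pass 70% of its speed; a pose out of reach is approached as far as the arm can. A call with a gripper value outside its range is refused whole. OPENING is the opening, from 0 (shut) to 1 (fully open), set as the call begins (- or left out, the last holds). The fingers move at their own pace and stop on an object; FORCE is the grip in N (left out, the last holds). Time passes only in rows, so rows that do not move let the fingers close. It gives the time, the measured TCP pose, the force and the opening at its end, in the units of the state.
- read_state(): the state, without advancing time (a new reading comes with each control period).
- snapshot(name): name is "scene" or "top" or "wrist"; returns the picture (420x560x3 uint8, red, green, blue); there is no depth.
- camera_info(name): a dict with "mtx" (3x3 intrinsics, pixels), "position" and "attitude" of the camera in the world; the wrist camera has in their place "tool_from_camera" (4x4, takes a point from camera to tool coordinates, whose origin is the TCP and whose axes are the tool frame's). Camera axes: x right, y down, z forward; pixel columns grow to the right and rows downward; lengths in m; the calibration is good to about 2 mm. A picture is of the moment at which its call begins: read the wrist's pose just before it. camera_info takes no time and is no camera call.
- hand_in(): hands the job in, once; it reports no verdict.
The state is a dict: "t": time; "qpos": joint angles; "dq": joint speeds; "joint_efforts": joint torques, N m; "tcp_pos": TCP position; "eef_rot": TCP orientation; "ft_force": force on the tool from outside, world axes, zero at the start; "ft_torque": the same for the moment, N m; "grip_width": finger opening in m.
Only numpy, scipy, OpenCV 4.12 (cv2) and the standard library are available. Lean on these libraries where they do the work, as an engineer would, in place of code of your own. Each camera call takes 0.05 s, during which the arm holds its last target. There are 200 camera calls.

## Task

Take the larger of the two pin keys out of its cup, engage both its pins in the two holes of the test socket's locking ring and turn the ring clockwise (seen from above) until it clicks past its detent and rests in its locked notch. Then put the key back upright in its own cup and let go; turn the ring only with the key, and leave the small key, the bottle, the air can and the screwdriver where they are.

Things in the scene. Friction and masses are not known exactly. Their poses are not given: they have to be found in the camera images.
- key_center (a point): Centre (half-way up, on the axis) of the larger pin key, loose, 0.18 to 0.29 kg, upright in its cup at any yaw. Steel flange 64 mm across, stem 18 mm, on top a black bar grip 60 mm long (own x), 14 mm thick (own y), 30 mm high. Measured from this point the bar is 4.5 to 34.5 mm up, the flange 17.5 to 25.5 mm down, the pin tips 34.5 mm down. z is up; a half turn about z leaves it the same.
- key_pins (a point): Point midway between the two pin tips of the larger key, on its axis, 34.5 mm below key_center; same axes. The pins are 6 mm in diameter, stand 9 mm out of the flange's underside, taper to 3 mm at the tips, and lie 22 mm either side of the axis along x, below the line of the bar grip.
- cup_rim (a point): Centre of the rim of the larger key's cup, a fixed aluminium tube 76 mm outside, 56 mm inside, rim 16 mm above the table. The key's flange rests on the rim with its pins inside (3 mm play), key_center 25.5 mm above this point; any yaw fits. Its place may be swapped with those of the socket and the small cup.
- ring_top (a point): Centre of the upper face of the socket's locking ring, 33.5 mm above the table: a steel disc 72 mm across, 10 mm thick, with a 19 mm square window over the chip and two round 10 mm through holes centred 22 mm either side along this point's x. z is up; it turns with the ring; a half turn leaves the holes the same. With the key home its flange rests on this face.
- lock_ring (a joint): Angle of the locking ring (rad), growing clockwise seen from above. Sprung detent: open notch at 0, where it starts (within 0.08), crest at 0.55, locked notch at 1.10, stops at -0.06 and 1.16. It takes up to about 0.2 N m to pass the crest; short of it the ring springs back to 0, past it the ring snaps on to 1.10 by itself.
- socket: The fixed test socket, a black block 84 x 84 mm, 22 mm high, with the locking ring on its vertical axis; origin under its centre on the table; any yaw. At one corner (34.5 mm along its own x and y) a small brass detent housing 11 mm across reaches 26 mm above the table; a short white line on the ring's edge points to it when the ring is locked.
- small_key_center (a point): Centre of the small pin key, a bystander of the same make and height as the larger one (flange 44 mm across, bar 34 mm long, pins 24 mm apart), standing in its own smaller cup (58 mm across, rim 16 mm high). It does not fit the ring.
- bottle: Closed white bottle, 54 mm across, 160 mm tall, standing loose between the work places; origin under its centre.
- air_can: Grey spray can, 52 mm across, 190 mm tall, standing loose between the work places; origin under its centre.
- driver: Small screwdriver lying on the mat along its own x, 160 mm long, 26 mm thick; origin under its centre.
Things that resemble listed ones, but are neither listed nor needed, are in the scene too. What is shaped like the part that bears cup_rim but blue is not meant.

How it is judged:
By the outcome, as a careful person would: the job done as asked, in the order asked, and still so for the second after the job is handed in, with the robot touching nothing.
It also fails if it takes over 64 s, if anything falls off the work surface, if the arm or the gripper's body presses on something with over 40 N, if the wrist force passes 120 N, or if a joint passes its speed limit or range.

## Working session

There is one attempt and no reset: what is moved stays moved. The work goes in short steps, Python scripts to look and compute and a shell command to move; the robot and the scene stay as the last step left them, time stands still between calls to the robot, and variables do not carry over. Pictures are saved under pics/ and viewed, about 8 in all and at most 12, crops included, and the job is handed in when it is done.

```bash
mkdir -p pics; ls
python3 - <<'E'
from station import *
import cv2,numpy as np
print(read_state())
for n in("scene","top","wrist"):
    print(n,camera_info(n))
    cv2.imwrite(f"pics/{n}0.png",cv2.cvtColor(snapshot(n),cv2.COLOR_RGB2BGR))
E
```

```text
pics
{'t': 0.0, 'qpos': array([-1.25279032,  0.57652383,  0.02483418,  1.43791713, -0.01500381,
        1.12899284, -0.05648102]), 'dq': array([ 0.00040853,  0.00037736,  0.00140708,  0.0011686 , -0.00028072,
       -0.00088601,  0.00147695]), 'joint_efforts': array([-2.54069465e-05, -7.65775824e+01,  2.25056916e+00, -2.85947996e+01,
        1.53367472e-02,  1.27732626e-02, -1.03710994e-05]), 'tcp_pos': array([0.26383182, 0.62093857, 0.30304468]), 'eef_rot': array([ 2.61919141e+00,  1.73300116e+00, -2.10011094e-03]), 'ft_force': array([-0.78157805, -0.51400027, -0.91188379]), 'ft_torque': array([-0.02650821, -0.00458927, -0.02573152]), 'grip_width': 0.0856329879155282}
scene {'mtx': array([[448.86258859,   0.        , 274.38235545],
       [  0.        , 448.86258859, 212.51735261],
       [  0.        ,   0.        ,   1.        ]]), 'position': array([ 1.3906818 , -0.26193842,  0.66607212]), 'attitude': array([-1.80723475, -1.36021704,  0.72417011])}
top {'mtx': array([[429.88871965,   0.        , 280.75554275],
       [  0.        , 429.88871965, 220.56462254],
       [  0.        ,   0.        ,   1.        ]]), 'position': array([0.35887875, 0.01580697, 1.04735163]), 'attitude': array([-2.10548185,  2.14548114, -0.22264886])}
wrist {'mtx': array([[359.403995  ,   0.        , 274.24933142],
       [  0.        , 359.403995  , 206.38896909],
       [  0.        ,   0.        ,   1.        ]]), 'tool_from_camera': array([[ 9.99999800e-01,  1.90029868e-04,  6.02433275e-04,
        -1.61722484e-04],
       [-3.54212202e-04,  9.58325757e-01,  2.85677472e-01,
        -7.25762215e-02],
       [-5.23040072e-04, -2.85677628e-01,  9.58325633e-01,
        -6.94364598e-02],
       [ 0.00000000e+00,  0.00000000e+00,  0.00000000e+00,
         1.00000000e+00]])}
```

View pics/top0.png

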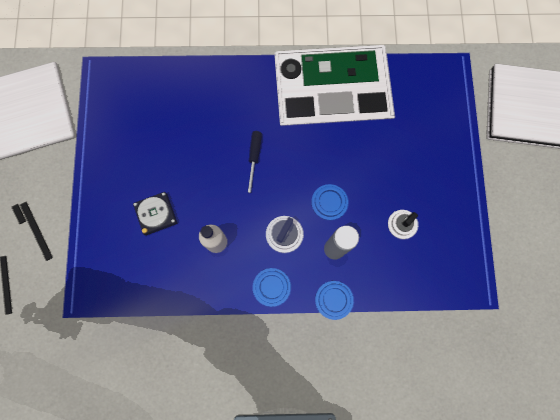

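View pics/scene0.png

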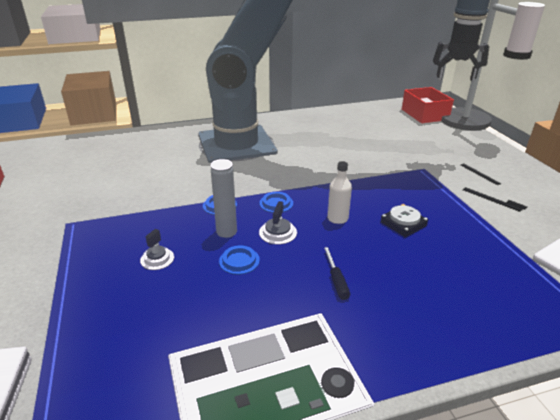

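The top view shows the socket at about (154,213), the large key and cup at (285,234), the small key at (404,224), the bottle at (213,239) and the can at (343,242). In the scene view the large key is at (278,231) and the socket at (404,218).

```bash
cat > h.py <<'E'
from station import *
import cv2,numpy as np
from scipy.spatial.transform import Rotation as R
def cam(n,st=None):
    c=camera_info(n)
    if n!="wrist": return c["mtx"],R.from_rotvec(c["attitude"]).as_matrix(),np.array(c["position"])
    st=st or read_state(); T=c["tool_from_camera"]; Rt=R.from_rotvec(st["eef_rot"]).as_matrix()
    return c["mtx"],Rt@T[:3,:3],st["tcp_pos"]+Rt@T[:3,3]
def ray(C,uv):
    d=C[1]@np.linalg.solve(C[0],[uv[0],uv[1],1.]);return C[2],d/np.linalg.norm(d)
def plane(C,uv,z):
    p,d=ray(C,uv);return p+d*(z-p[2])/d[2]
def tri(obs):
    A=np.zeros((3,3));b=np.zeros(3)
    for C,uv in obs:
        p,d=ray(C,uv);M=np.eye(3)-np.outer(d,d);A+=M;b+=M@p
    x=np.linalg.solve(A,b);return x
def proj(C,P):
    q=C[0]@(C[1].T@(np.array(P)-C[2]));return q[:2]/q[2]
def snap(n,f):
    st=read_state();im=cv2.cvtColor(snapshot(n),cv2.COLOR_RGB2BGR);cv2.imwrite(f"pics/{f}.png",im);np.save(f"pics/{f}.npy",np.r_[st["tcp_pos"],st["eef_rot"]]);return im,cam(n,st)
def load(f):
    a=np.load(f"pics/{f}.npy");return cam("wrist",dict(tcp_pos=a[:3],eef_rot=a[3:]))
def totool(P,st=None):
    st=st or read_state();return R.from_rotvec(st["eef_rot"]).as_matrix().T@(np.array(P)-st["tcp_pos"])*1e3
E
python3 - <<'E'
from h import *
t,s=cam("top"),cam("scene")
for n,a,b in[("cup",(284.7,234.3),(278,232)),("sock",(153,212),(404.5,216)),("small",(403.5,224),(157,258))]:
    print(n,tri([(t,a),(s,b)]),plane(t,a,.025))
print("bottle",plane(t,(213,242),.05),"can top",plane(t,(346,237),.19))
st=read_state();print(R.from_rotvec(st["eef_rot"]).as_matrix().round(3))
I=[cv2.imread(f"pics/{n}0.png") for n in("top","scene")]
c=[cv2.resize(I[0][180:280,100:233],(399,300),interpolation=2),cv2.resize(I[0][180:280,233:366],(399,300),interpolation=2),cv2.resize(I[1][180:280,340:473],(399,300),interpolation=2),cv2.resize(I[1][180:280,210:343],(399,300),interpolation=2)]
cv2.imwrite("pics/crops.png",np.vstack([np.hstack(c[:2]),np.hstack(c[2:])]))
E
```

```text
cup [ 0.53064957 -0.00877223  0.00105102] [ 0.52629158 -0.00971226  0.025     ]
sock [0.58659333 0.30811858 0.02564623] [0.58678984 0.30842155 0.025     ]
small [ 0.55075438 -0.30432289  0.00234509] [ 0.54643371 -0.29884814  0.025     ]
bottle [0.50698952 0.15889496 0.05      ] can top [ 0.49151502 -0.1293977   0.19      ]
[[ 0.391  0.92  -0.   ]
 [ 0.92  -0.391 -0.001]
 [-0.001  0.    -1.   ]]
```

View pics/crops.png

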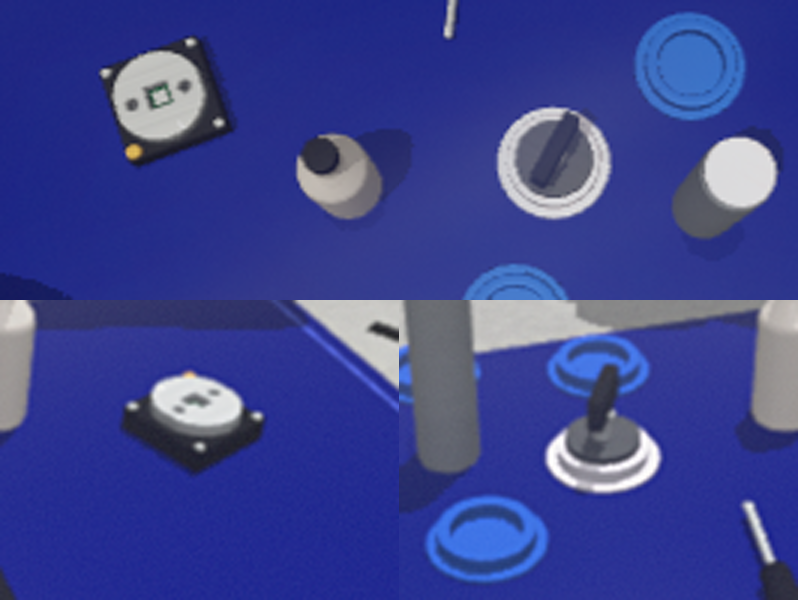

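The crops show the ring holes at top-image pixels (143.7,215) and (161.3,209), with the brass housing lower left. The key bar runs from (280.3,241) to (291.3,219).

Run:
```python
from h import *
t=cam("top")
yaw=lambda a,b:np.degrees(np.arctan2(*(b-a)[1::-1]))
a,b=plane(t,(280.3,241),.076),plane(t,(291.3,219),.076);print("bar",a,b,(a+b)/2,yaw(a,b),np.linalg.norm(b-a))
a,b=plane(t,(143.7,215),.0335),plane(t,(161.3,209),.0335);print("holes",a,b,(a+b)/2,yaw(a,b),np.linalg.norm(b-a))
c=plane(t,(100+134/3,180+152/3),.026);m=(a+b)/2;print("brass",c,yaw(m,c),np.linalg.norm(c-m))
k=np.array([.527,-.009,.303])
print(totool(k))
```

```text
bar [0.5026396  0.00193861 0.076     ] [ 0.55338764 -0.02443556  0.076     ] [ 0.52801362 -0.01124847  0.076     ] -27.461265926586712 0.05719231293702948
holes [0.57790554 0.32795329 0.0335    ] [0.59194882 0.28635132 0.0335    ] [0.58492718 0.30715231 0.0335    ] -71.3472188838462 0.043908288504596486
brass [0.5410131  0.32635962 0.026     ] 156.3762048153328 0.04851409976838911
[-476.96256356  488.54400472    0.90188656]
```

```bash
python3 -m crank '[{"dx":-34,"dy":35},{"dx":-34,"dy":35},{"dx":-34,"dy":35},{"dx":-34,"dy":35},{"dx":-34,"dy":35},{"dx":-34,"dy":35},{"dx":-34,"dy":35},{"dx":-34,"dy":35},{"dx":-34,"dy":35},{"dx":-34,"dy":35}]' 1 60
python3 -m crank '[{"dx":-34,"dy":35},{"dx":-34,"dy":35},{"dx":-34,"dy":35},{"dx":-34,"dy":34},{"wz":5},{}]'
python3 - <<'E'
from h import *
im,C=snap("wrist","w1")
E
python3 -m crank '[{"dz":30},{"dz":30},{},{}]'
python3 - <<'E'
from h import *
im,C=snap("wrist","w2")
a=cv2.imread("pics/w1.png")
cv2.imwrite("pics/w12.png",np.hstack([a[:,80:480],im[:,80:480]]))
E
```

```text
schema error: expected keys dx, dy, dz, wx, wy, wz
schema error: expected keys dx, dy, dz, wx, wy, wz
schema error: expected keys dx, dy, dz, wx, wy, wz
```

View pics/w12.png

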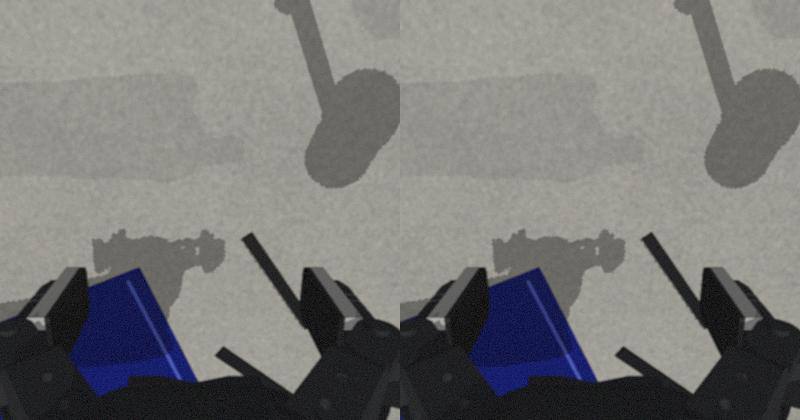

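All six keys are required, so the arm did not move and the picture shows only the start view, with the fingers along the lower edge. I'll send the moves again with every key.

```bash
python3 -m crank '[{"dx":-34,"dy":35,"dz":0,"wx":0,"wy":0,"wz":0},{"dx":-34,"dy":35,"dz":0,"wx":0,"wy":0,"wz":0},{"dx":-34,"dy":35,"dz":0,"wx":0,"wy":0,"wz":0},{"dx":-34,"dy":35,"dz":0,"wx":0,"wy":0,"wz":0},{"dx":-34,"dy":35,"dz":0,"wx":0,"wy":0,"wz":0},{"dx":-34,"dy":35,"dz":0,"wx":0,"wy":0,"wz":0},{"dx":-34,"dy":35,"dz":0,"wx":0,"wy":0,"wz":0},{"dx":-34,"dy":35,"dz":0,"wx":0,"wy":0,"wz":0},{"dx":-34,"dy":35,"dz":0,"wx":0,"wy":0,"wz":0},{"dx":-34,"dy":35,"dz":0,"wx":0,"wy":0,"wz":0}]' 1 60
python3 -m crank '[{"dx":-34,"dy":35,"dz":0,"wx":0,"wy":0,"wz":0},{"dx":-34,"dy":35,"dz":0,"wx":0,"wy":0,"wz":0},{"dx":-34,"dy":35,"dz":0,"wx":0,"wy":0,"wz":0},{"dx":-34,"dy":34,"dz":0,"wx":0,"wy":0,"wz":0},{"dx":0,"dy":0,"dz":0,"wx":0,"wy":0,"wz":5},{"dx":0,"dy":0,"dz":0,"wx":0,"wy":0,"wz":0},{"dx":0,"dy":0,"dz":0,"wx":0,"wy":0,"wz":0}]'
python3 - <<'E'
from h import *
im,C=snap("wrist","w1")
st=read_state();print(totool([.527,-.009,.063]),R.from_rotvec(st["eef_rot"]).as_matrix().round(3))
E
python3 -m crank '[{"dx":0,"dy":0,"dz":30,"wx":0,"wy":0,"wz":0},{"dx":0,"dy":0,"dz":30,"wx":0,"wy":0,"wz":0},{"dx":0,"dy":0,"dz":0,"wx":0,"wy":0,"wz":0},{"dx":0,"dy":0,"dz":0,"wx":0,"wy":0,"wz":0}]'
python3 - <<'E'
from h import *
im,C=snap("wrist","w2")
a=cv2.imread("pics/w1.png")
cv2.imwrite("pics/w12.png",np.hstack([a[:,80:480],im[:,80:480]]))
E
```

```text
t: 1.25
tcp_pos: [0.4535, 0.1696, 0.3042]
eef_rot: [2.62, 1.734, 0.001]
ft_force: [0.6, -0.4, 0.0]
grip_width: 0.0856
t: 1.95
tcp_pos: [0.5277, -0.0071, 0.3038]
eef_rot: [-2.69, -1.622, 0.0]
ft_force: [0.2, 1.6, -0.0]
grip_width: 0.0853
[ -2.35580323   0.69062592 240.83751614] [[ 0.466  0.885 -0.   ]
 [ 0.885 -0.466  0.001]
 [ 0.    -0.001 -1.   ]]
t: 2.4
tcp_pos: [0.5278, -0.0071, 0.2443]
eef_rot: [-2.691, -1.621, 0.001]
ft_force: [0.5, 0.6, -0.1]
grip_width: 0.0856
```

View pics/w12.png

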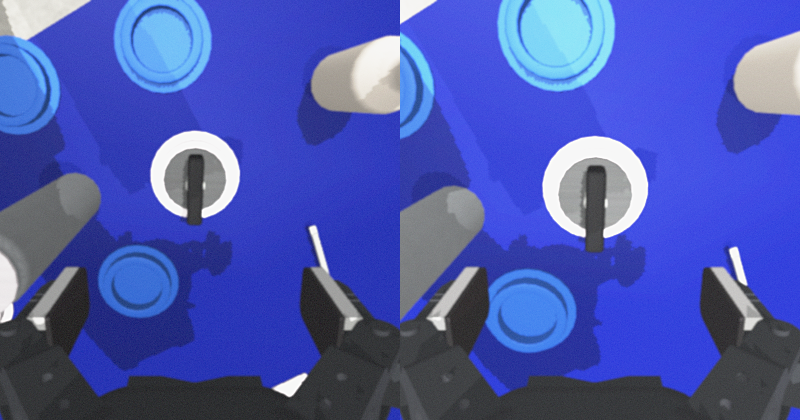

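The wrist views show the big key upright. In w1 the cup centre is at about (275,175) and the bar spans (275,155–223); in w2 they are at about (275,187) and (275,165–250). The bar is nearly parallel to tool y.

Run:
```python
from h import *
E=[];B=[];W=[]
for f,(u,v) in(("w1",(275,175)),("w2",(275,187))):
    im=cv2.imread(f"pics/{f}.png");C=load(f)
    hsv=cv2.cvtColor(im,cv2.COLOR_BGR2HSV)
    m=((hsv[...,1]<60)&(hsv[...,2]>190)).astype(np.uint8)
    n,l,s,c=cv2.connectedComponentsWithStats(m)
    i=min(range(1,n),key=lambda i:np.hypot(*(c[i]-(u,v)))+(1e3 if s[i,4]<800 else 0))
    pts=cv2.findContours((l==i).astype(np.uint8),0,cv2.CHAIN_APPROX_NONE)[0][0]
    el=cv2.fitEllipseDirect(cv2.convexHull(pts)) ;E.append((C,el[0]))
    d=(im.max(2)<75).astype(np.uint8);d[:v-40]=0;d[v+80:]=0;d[:,:u-30]=0;d[:,u+30:]=0
    n,l,s,c=cv2.connectedComponentsWithStats(d);j=1+np.argmax(s[1:,4]);ys,xs=np.where(l==j)
    y1=ys.max();cx=[xs[ys==y].mean() for y in(y1-30,y1-20,y1-10)];w=[(ys==y).sum() for y in(y1-30,y1-20,y1-10,y1-3)]
    print(f,el,s[j],cx,w); B.append((C,(np.mean(cx)+.0,y1+.5)));W.append((C,cx,y1))
print("rim",tri(E),[plane(C,p,.016) for C,p in E])
print("bar far end",tri(B),[plane(C,p,.076) for C,p in B])
for C,cx,y1 in W:
    a,b=plane(C,(cx[0],y1-30),.076),plane(C,(cx[2],y1-10),.076);print("yaw",np.degrees(np.arctan2(*(b-a)[1::-1])))
e=tri(B);st=read_state();print(st["tcp_pos"],totool(e),totool(tri(E)))
```

```text
w1 ((274.595458984375, 174.23190307617188), (87.37591552734375, 88.90878295898438), 86.13703918457031) [267 155  17  69 998] [np.float64(274.0), np.float64(274.0), np.float64(274.0)] [np.int64(15), np.int64(15), np.int64(13), np.int64(14)]
w2 ((274.798095703125, 187.0767364501953), (102.2586898803711, 105.19768524169922), 88.69933319091797) [266 166  19  85 756] [np.float64(273.625), np.float64(273.2), np.float64(273.5)] [np.int64(16), np.int64(10), np.int64(4), np.int64(1)]
rim [ 0.53181894 -0.00868832 -0.00682219] [array([ 0.52771895, -0.00655689,  0.016     ]), array([ 0.52695622, -0.00618651,  0.016     ])]
bar far end [ 0.55611474 -0.0225268   0.07341544] [array([ 0.55544105, -0.02188419,  0.076     ]), array([ 0.55499482, -0.0222168 ,  0.076     ])]
yaw -27.82215997194449
yaw -28.227716046044904
[ 0.52828602 -0.00737834  0.24501002] [ -0.46011067  31.55469192 171.61789881] [  0.3454435    3.54744679 251.83517594]
```

```bash
python3 -m crank '[{"dx":0,"dy":1,"dz":40,"wx":0,"wy":0,"wz":0},{"dx":0,"dy":0,"dz":40,"wx":0,"wy":0,"wz":0},{"dx":0,"dy":0,"dz":28,"wx":0,"wy":0,"wz":0},{"dx":0,"dy":0,"dz":20,"wx":0,"wy":0,"wz":0},{"dx":0,"dy":0,"dz":0,"wx":0,"wy":0,"wz":0}]'
python3 -m crank '[{"dx":0,"dy":0,"dz":0,"wx":0,"wy":0,"wz":0},{"dx":0,"dy":0,"dz":0,"wx":0,"wy":0,"wz":0},{"dx":0,"dy":0,"dz":0,"wx":0,"wy":0,"wz":0},{"dx":0,"dy":0,"dz":0,"wx":0,"wy":0,"wz":0},{"dx":0,"dy":0,"dz":0,"wx":0,"wy":0,"wz":0},{"dx":0,"dy":0,"dz":0,"wx":0,"wy":0,"wz":0},{"dx":0,"dy":0,"dz":0,"wx":0,"wy":0,"wz":0},{"dx":0,"dy":0,"dz":0,"wx":0,"wy":0,"wz":0}]' 0 80
python3 - <<'E'
from h import *
s=read_state();print(s["tcp_pos"],s["eef_rot"],s["ft_force"],s["grip_width"],s["qpos"])
E
```

```text
t: 2.95
tcp_pos: [0.5286, -0.0082, 0.1151]
eef_rot: [-2.691, -1.618, 0.002]
ft_force: [-0.7, 0.3, -0.5]
grip_width: 0.0853
t: 3.75
tcp_pos: [0.5291, -0.0085, 0.1167]
eef_rot: [2.693, 1.617, 0.002]
ft_force: [-1.2, 0.5, 9.0]
grip_width: 0.013
[ 0.52912757 -0.00853011  0.11672838] [2.69302339e+00 1.61692100e+00 1.83669079e-03] [-1.17055484  0.49291305  8.95313269] 0.012975043482463885 [-0.15746515  0.61798922  0.12798614  2.02735423 -0.15408983  0.50390115
  1.16357772]
```

```bash
python3 -m crank '[{"dx":0,"dy":0,"dz":-20,"wx":0,"wy":0,"wz":0},{"dx":0,"dy":0,"dz":-40,"wx":0,"wy":0,"wz":0},{"dx":0,"dy":0,"dz":-45,"wx":0,"wy":0,"wz":0},{"dx":0,"dy":0,"dz":-45,"wx":0,"wy":0,"wz":0},{"dx":0,"dy":0,"dz":-38,"wx":0,"wy":0,"wz":0},{"dx":0,"dy":0,"dz":0,"wx":0,"wy":0,"wz":0},{"dx":0,"dy":0,"dz":0,"wx":0,"wy":0,"wz":0}]'
python3 -m crank '[{"dx":40,"dy":-10,"dz":0,"wx":0,"wy":0,"wz":0},{"dx":48,"dy":-12,"dz":0,"wx":0,"wy":0,"wz":0},{"dx":48,"dy":-12,"dz":0,"wx":0,"wy":0,"wz":0},{"dx":48,"dy":-12,"dz":0,"wx":0,"wy":0,"wz":0},{"dx":48,"dy":-12,"dz":0,"wx":0,"wy":0,"wz":0},{"dx":45,"dy":-11,"dz":0,"wx":0,"wy":0,"wz":0}]'
python3 -m crank '[{"dx":0,"dy":0,"dz":0,"wx":0,"wy":0,"wz":8.5},{"dx":0,"dy":0,"dz":0,"wx":0,"wy":0,"wz":8.5},{"dx":0,"dy":0,"dz":0,"wx":0,"wy":0,"wz":8.5},{"dx":0,"dy":0,"dz":0,"wx":0,"wy":0,"wz":8.5},{"dx":0,"dy":0,"dz":0,"wx":0,"wy":0,"wz":8.5},{"dx":0,"dy":0,"dz":0,"wx":0,"wy":0,"wz":0},{"dx":0,"dy":0,"dz":0,"wx":0,"wy":0,"wz":0}]'
python3 - <<'E'
from h import *
im,C=snap("wrist","w3")
st=read_state();print(totool([.585,.307,.0335]),R.from_rotvec(st["eef_rot"]).as_matrix().round(3))
E
```

```text
t: 4.45
tcp_pos: [0.5286, -0.0085, 0.3044]
eef_rot: [2.693, 1.617, 0.002]
ft_force: [-0.3, 0.2, -2.9]
grip_width: 0.013
t: 5.05
tcp_pos: [0.5973, 0.2706, 0.3013]
eef_rot: [-2.692, -1.618, 0.006]
ft_force: [1.2, -0.4, -1.3]
grip_width: 0.0128
t: 5.75
tcp_pos: [0.5975, 0.2684, 0.3022]
eef_rot: [3.094, 0.538, -0.004]
ft_force: [0.1, -0.3, -2.3]
grip_width: 0.0128
[  1.70409399 -40.80058075 269.12364962] [[ 0.941  0.337 -0.002]
 [ 0.337 -0.941 -0.001]
 [-0.002  0.    -1.   ]]
```

View pics/w3.png

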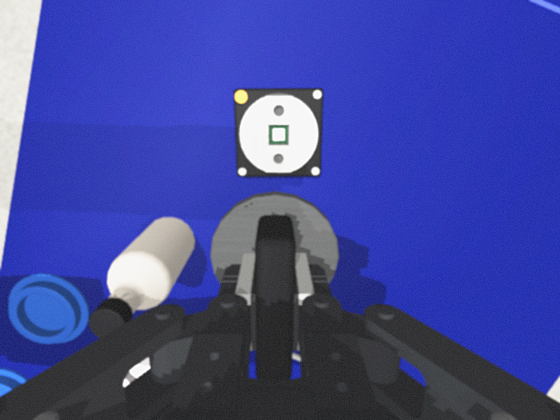

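The picture shows the key held straight, with its flange edge spanning columns 211–338. The ring holes are at (278.5,110) and (278.5,158), in line with the bar, and the bottle is well clear at (150,270). I'll take a second view from lower down.

```bash
python3 -m crank '[{"dx":0,"dy":0,"dz":35,"wx":0,"wy":0,"wz":0},{"dx":0,"dy":0,"dz":35,"wx":0,"wy":0,"wz":0},{"dx":0,"dy":0,"dz":0,"wx":0,"wy":0,"wz":0},{"dx":0,"dy":0,"dz":0,"wx":0,"wy":0,"wz":0}]'
cat > ring.py <<'E'
from h import *
def ring(f):
    im=cv2.imread(f"pics/{f}.png");h=cv2.cvtColor(im,cv2.COLOR_BGR2HSV);C=load(f)
    m=((h[...,1]<60)&(h[...,2]>185)).astype(np.uint8)[:260]
    n,l,s,c=cv2.connectedComponentsWithStats(m)
    # ring = biggest white blob in the middle columns
    i=max((i for i in range(1,n) if 180<c[i][0]<380),key=lambda i:s[i,4])
    mm=(l==i).astype(np.uint8)
    cs,hi=cv2.findContours(mm,cv2.RETR_CCOMP,cv2.CHAIN_APPROX_NONE)
    o=max(cs,key=len);el=cv2.fitEllipseDirect(cv2.convexHull(o))
    ho=[];g=cv2.GaussianBlur(im,(3,3),0).mean(2)
    for k,q in enumerate(cs):
        if hi[0][k][3]>=0:
            M=cv2.contourArea(q);x,y,w,hh=cv2.boundingRect(q)
            if 15<M: 
                t=np.zeros_like(mm);cv2.drawContours(t,[q],-1,1,-1);yy,xx=np.where(t);ho.append((xx.mean(),yy.mean(),M))
    return C,el,sorted(ho,key=lambda p:p[1])
E
python3 - <<'E'
from ring import *
snap("wrist","w4")
o=[ring("w3"),ring("w4")]
for C,el,ho in o:
    print(el,np.round(ho,1))
    P=[plane(C,p[:2],.0335) for p in (ho[0],ho[-1])];d=P[1]-P[0]
    print(P,"mid",(P[0]+P[1])/2,np.linalg.norm(d),np.degrees(np.arctan2(d[1],d[0])),"el",plane(C,el[0],.0335))
print("tri ring",tri([(C,el[0]) for C,el,_ in o]),[tri([(C,ho[k][:2]) for C,el,ho in o]) for k in(0,-1)])
st=read_state();print(st["tcp_pos"],R.from_rotvec(st["eef_rot"]).as_matrix().round(4))
E
```

```text
t: 6.2
tcp_pos: [0.598, 0.2682, 0.234]
eef_rot: [3.096, 0.534, -0.002]
ft_force: [1.1, -0.0, -0.8]
grip_width: 0.0129
((278.3360290527344, 133.2533721923828), (78.9625244140625, 79.46195983886719), 6.936399459838867) [[278.4 109.9  95. ]
 [278.3 134.4 429.5]
 [278.  158.   82. ]]
[array([0.57922331, 0.32892859, 0.0335    ]), array([0.59380226, 0.2876068 , 0.0335    ])] mid [0.58651279 0.3082677  0.0335    ] 0.043818212022792506 -70.56637994466892 el [0.58626451 0.30931246 0.0335    ]
((277.8511047363281, 140.8668212890625), (97.8528823852539, 99.02037048339844), 4.041654586791992) [[277.6 112.  146. ]
 [277.7 142.3 640.5]
 [277.6 171.5 131. ]]
[array([0.57885873, 0.32901121, 0.0335    ]), array([0.59364895, 0.28772674, 0.0335    ])] mid [0.58625384 0.30836897 0.0335    ] 0.043853823087794425 -70.28986816914437 el [0.58603919 0.30952626 0.0335    ]
tri ring [0.58674291 0.30818298 0.0197355 ] [array([0.57962974, 0.32821288, 0.00288361]), array([0.59402268, 0.28695964, 0.02914305])]
[0.59871082 0.26834686 0.23522404] [[ 9.425e-01  3.343e-01  1.300e-03]
 [ 3.343e-01 -9.425e-01  4.000e-04]
 [ 1.400e-03  0.000e+00 -1.000e+00]]
```

View pics/w4.png

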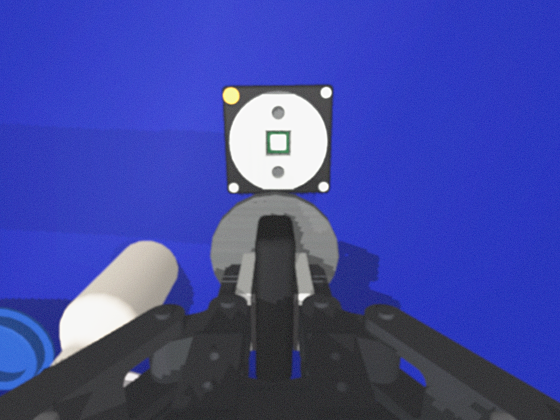

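The second view agrees with the first: holes at (277.6,112) and (277.6,171.5), 43.9 mm apart at ring height (44 expected). Next I'll find the held key's offset in the tool frame from its flange outline.

```bash
cat > flange.py <<'E'
from h import *
from scipy.optimize import least_squares
def flange(f,show=True):
    im=cv2.imread(f"pics/{f}.png").astype(float);c=camera_info("wrist");T=c["tool_from_camera"];K=c["mtx"]
    sat=(im[...,0]-im[...,2]) # blue minus red
    g=cv2.GaussianBlur(im,(3,3),0);s=g[...,0]-g[...,2]
    P=[]
    for a in np.radians(np.arange(-205,26,3)):
        r=np.arange(40,85,.25);x=274.5+r*np.cos(a);y=255+r*np.sin(a)
        v=cv2.remap(s.astype(np.float32),x.astype(np.float32)[None],y.astype(np.float32)[None],1)[0]
        i=np.where(v>50)[0]
        if len(i) and i[0]>8: P.append((x[i[0]],y[i[0]]))
    P=np.array(P,np.float32);t=np.linspace(0,2*np.pi,180,endpoint=False)
    def res(p,z=None):
        pts=np.vstack([np.c_[p[0]+32*np.cos(t),p[1]+32*np.sin(t),np.full(180,d)] for d in(p[2],p[2]+8)])/1e3
        q=(pts-T[:3,3])@T[:3,:3]@K.T;q=(q[:,:2]/q[:,2:]).astype(np.float32);h=cv2.convexHull(q)
        return np.array([cv2.pointPolygonTest(h,(float(u),float(v)),True) for u,v in P])
    o=least_squares(res,[0,0,92.5],loss="soft_l1",diff_step=1e-3,x_scale=[1,1,1])
    o2=least_squares(lambda p:res([p[0],p[1],92.5]),[.5,.5],loss="soft_l1",diff_step=1e-2)
    print(f,len(P),P[:,1].min(),"free",o.x.round(2),np.abs(o.fun).mean().round(2),"z=92.5",o2.x.round(2),np.abs(o2.fun).mean().round(2))
E
python3 - <<'E'
from flange import *
flange("w3")
E
python3 -c "
from h import *
print('hole mid in tool',totool([.5864,.3083,.0335]))"
```

```text
w3 77 191.2597 free [-3.000e-02  3.420e+00  9.623e+01] 0.34 z=92.5 [-0.08  2.65] 0.71
hole mid in tool [  1.48063501 -41.77106532 201.72601502]
```

```bash
python3 -m crank '[{"dx":1.5,"dy":-22,"dz":0,"wx":0,"wy":0,"wz":0},{"dx":0,"dy":-22.5,"dz":0,"wx":0,"wy":0,"wz":0},{"dx":0,"dy":0,"dz":35,"wx":0,"wy":0,"wz":0},{"dx":0,"dy":0,"dz":35,"wx":0,"wy":0,"wz":0},{"dx":0,"dy":0,"dz":8,"wx":0,"wy":0,"wz":0},{"dx":0,"dy":0,"dz":0,"wx":0,"wy":0,"wz":0},{"dx":0,"dy":0,"dz":0,"wx":0,"wy":0,"wz":0}]'
python3 - <<'E'
from flange import *
im,C=snap("wrist","w5")
s,Cs=snap("scene","s5")
st=read_state();print(totool([.5864,.3083,.0335]),st["tcp_pos"],R.from_rotvec(st["eef_rot"]).as_matrix().round(3))
c=proj(Cs,[.5864,.3083,.06]).astype(int);print(c)
k=cv2.resize(s[c[1]-50:c[1]+50,c[0]-65:c[0]+65],(520,400),interpolation=2)
cv2.imwrite("pics/ws5.png",np.hstack([im[100:500,140:420][:320],np.zeros((320,1,3),np.uint8),k[40:360]]))
E
```

```text
t: 6.95
tcp_pos: [0.5859, 0.311, 0.1582]
eef_rot: [-3.096, -0.531, -0.005]
ft_force: [0.5, 0.4, -1.2]
grip_width: 0.0131
[ -0.77022626   2.89279326 124.68450808] [0.58577983 0.31107089 0.15818811] [[ 0.943  0.333  0.003]
 [ 0.333 -0.943  0.002]
 [ 0.003 -0.001 -1.   ]]
[406 204]
```

View pics/ws5.png

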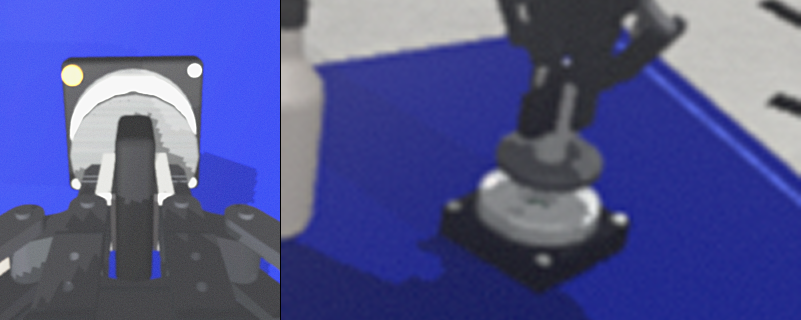

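The wrist view shows the ring crescent around the flange edge, level in x. The studs are at about (335,170) and (216,283). In the scene crop the key hangs straight just above the ring. I'll put numbers on the relative offset.

Run:
```python
from flange import *
for f in("w3","w4","w5"): flange(f)
for f,A,B in(("w3",(317,94),(242,171)),("w4",(326,92),(234,187)),("w5",(335,170),(216,283))):
    im=cv2.imread(f"pics/{f}.png");C=load(f);a=np.load(f"pics/{f}.npy");st=dict(tcp_pos=a[:3],eef_rot=a[3:]);Q=[]
    for u,v in(A,B):
        w=im[v-9:v+10,u-9:u+10].min(2).astype(int);n,l,s,c=cv2.connectedComponentsWithStats((w>150).astype(np.uint8))
        i=min(range(1,n),key=lambda i:np.hypot(*(c[i]-9)));Q.append(c[i]+(u-9,v-9))
    P=[plane(C,q,.023) for q in Q];m=(P[0]+P[1])/2;print(f,np.round(Q,1),m,"tool",totool(m,st).round(2),np.linalg.norm(P[0]-P[1]))
im=cv2.imread("pics/w5.png");print(im[155:200:1,274].tolist())
```

```text
w3 77 191.2597 free [-4.000e-02 -0.000e+00  8.402e+01] 2.93 z=92.5 [-0.08  2.65] 0.71
w4 64 195.09459 free [ 0.    0.   93.43] 2.57 z=92.5 [-0.13  2.72] 0.84
w5 41 205.19981 free [ 0.   -6.4  84.91] 3.15 z=92.5 [-0.58 -3.15] 4.08
w3 [[316.9  94. ]
 [241.9 171.3]] [0.58681721 0.30795238 0.023     ] tool [  4.07 -41.05 279.18] 0.10166756664507964
w4 [[325.6  92. ]
 [233.4 187.3]] [0.58660581 0.3080428  0.023     ] tool [  2.82 -41.37 211.02] 0.10161758530389584
w5 [[334.1 169.9]
 [215.8 283.5]] [0.5860793  0.30796444 0.023     ] tool [ -1.23   2.96 135.19] 0.10212813638280288
[[236, 77, 63], [163, 68, 64], [75, 59, 59], [57, 61, 61], [64, 65, 66], [74, 72, 73], [82, 81, 82], [84, 85, 84], [96, 96, 94], [100, 100, 99], [100, 99, 98], [101, 100, 99], [107, 106, 105], [137, 137, 140], [183, 182, 179], [206, 205, 203], [210, 210, 209], [212, 212, 212], [217, 218, 216], [226, 228, 228], [232, 235, 234], [244, 245, 245], [249, 248, 248], [248, 248, 248], [247, 247, 247], [247, 247, 247], [247, 247, 247], [247, 247, 247], [247, 247, 247], [247, 247, 247], [247, 247, 247], [247, 247, 247], [247, 247, 247], [248, 248, 248], [251, 250, 250], [249, 251, 250], [178, 179, 179], [128, 130, 128], [118, 120, 119], [153, 150, 150], [187, 188, 188], [209, 211, 207], [214, 213, 212], [215, 216, 215], [213, 214, 212]]
```

```bash
python3 -m crank '[{"dx":-0.7,"dy":0,"dz":6,"wx":0,"wy":0,"wz":0},{"dx":0,"dy":0,"dz":6,"wx":0,"wy":0,"wz":0},{"dx":0,"dy":0,"dz":4,"wx":0,"wy":0,"wz":0},{"dx":0,"dy":0,"dz":2,"wx":0,"wy":0,"wz":0},{"dx":0,"dy":0,"dz":0,"wx":0,"wy":0,"wz":0},{"dx":0,"dy":0,"dz":0,"wx":0,"wy":0,"wz":0}]'
```

```text
t: 7.65
tcp_pos: [0.584, 0.3106, 0.1378]
eef_rot: [3.096, 0.531, -0.0]
ft_force: [0.6, -0.5, -2.2]
grip_width: 0.0127
```

```bash
python3 -m crank '[{"dx":0,"dy":0,"dz":2,"wx":0,"wy":0,"wz":0},{"dx":0,"dy":0,"dz":0,"wx":0,"wy":0,"wz":0},{"dx":0,"dy":0,"dz":0,"wx":0,"wy":0,"wz":0}]'
python3 -m crank '[{"dx":0,"dy":0,"dz":1.5,"wx":0,"wy":0,"wz":0},{"dx":0,"dy":0,"dz":0,"wx":0,"wy":0,"wz":0},{"dx":0,"dy":0,"dz":0,"wx":0,"wy":0,"wz":0}]'
python3 - <<'E'
from h import *
im,C=snap("wrist","w6");s,Cs=snap("scene","s6")
k=cv2.resize(s[154:254,341:471],(520,400),interpolation=2)
cv2.imwrite("pics/ws6.png",np.hstack([im[100:420,140:420],k[40:360]]))
E
```

```text
t: 7.95
tcp_pos: [0.5839, 0.3106, 0.1359]
eef_rot: [3.096, 0.531, 0.0]
ft_force: [-0.1, -0.4, -1.9]
grip_width: 0.013
t: 8.25
tcp_pos: [0.584, 0.3106, 0.1344]
eef_rot: [3.096, 0.531, 0.0]
ft_force: [2.0, 0.6, -2.4]
grip_width: 0.013
```

View pics/ws6.png

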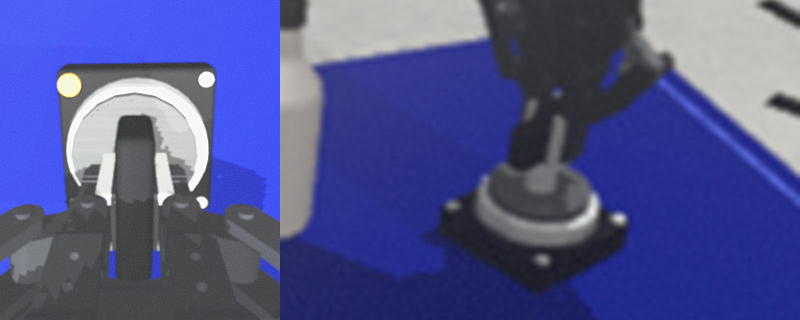

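The flange sits just above the ring with the pins entering and no side force. The ring shows slightly more margin on its right, so the key sits about 1 mm to the left of centre.

```bash
python3 -m crank '[{"dx":1,"dy":0,"dz":0,"wx":0,"wy":0,"wz":0},{"dx":0,"dy":0,"dz":1.5,"wx":0,"wy":0,"wz":0},{"dx":0,"dy":0,"dz":0,"wx":0,"wy":0,"wz":0},{"dx":0,"dy":0,"dz":0,"wx":0,"wy":0,"wz":0}]'
python3 -c "
from h import *
s=read_state();print(s['tcp_pos'],s['ft_force'],s['ft_torque'],s['qpos'][6],totool([.5864,.3083,.0335]))"
```

```text
t: 8.75
tcp_pos: [0.5847, 0.311, 0.1343]
eef_rot: [-3.096, -0.531, -0.0]
ft_force: [-4.6, -1.8, 11.3]
grip_width: 0.0131
[0.5846993  0.31100859 0.13427436] [-4.56838254 -1.76330708 11.31996936] [-0.39256991  0.93799675 -0.10040671] 0.03930718880622063 [  0.67305717   3.18997371 100.772373  ]
```

The key is seated, with 11 N upward at a TCP height of 0.134. Now I'll turn clockwise about the ring axis, which lies about 3 mm along tool y, in two halves.

```bash
python3 -m crank '[{"dx":0,"dy":0,"dz":-0.7,"wx":0,"wy":0,"wz":0},{"dx":0.2,"dy":0,"dz":0,"wx":0,"wy":0,"wz":4},{"dx":0.2,"dy":0,"dz":0,"wx":0,"wy":0,"wz":4},{"dx":0.2,"dy":0,"dz":0,"wx":0,"wy":0,"wz":4},{"dx":0.2,"dy":0,"dz":0,"wx":0,"wy":0,"wz":4},{"dx":0.2,"dy":0,"dz":0,"wx":0,"wy":0,"wz":4},{"dx":0.2,"dy":0,"dz":0,"wx":0,"wy":0,"wz":4},{"dx":0,"dy":0,"dz":0,"wx":0,"wy":0,"wz":0},{"dx":0,"dy":0,"dz":0,"wx":0,"wy":0,"wz":0}]'
python3 -c "
from h import *
s=read_state();print(s['ft_force'],s['ft_torque'],s['qpos'][6],totool([.5864,.3083,.0335]))"
python3 -m crank '[{"dx":0.2,"dy":0,"dz":0,"wx":0,"wy":0,"wz":4},{"dx":0.2,"dy":0,"dz":0,"wx":0,"wy":0,"wz":4},{"dx":0.2,"dy":0,"dz":0,"wx":0,"wy":0,"wz":4},{"dx":0.2,"dy":0,"dz":0,"wx":0,"wy":0,"wz":4},{"dx":0.2,"dy":0,"dz":0,"wx":0,"wy":0,"wz":4},{"dx":0,"dy":0,"dz":0,"wx":0,"wy":0,"wz":0},{"dx":0,"dy":0,"dz":0,"wx":0,"wy":0,"wz":0}]'
python3 -c "
from h import *
s=read_state();print(s['ft_force'],s['ft_torque'],s['qpos'][6],totool([.5864,.3083,.0335]))"
```

```text
t: 9.65
tcp_pos: [0.5866, 0.3112, 0.1343]
eef_rot: [-3.139, 0.122, -0.003]
ft_force: [0.1, -0.5, 5.9]
grip_width: 0.0127
[ 0.0844599  -0.52666362  5.90305706] [-0.2538349  -0.17276861  0.16708799] -0.27639808615091566 [ -0.18125777   2.99767128 100.81179872]
t: 10.35
tcp_pos: [0.5878, 0.3109, 0.1343]
eef_rot: [-3.069, 0.666, -0.003]
ft_force: [1.1, -0.6, 4.6]
grip_width: 0.0128
[ 1.06557033 -0.61665052  4.57939537] [-0.15801586 -0.18608924 -0.13006209] -0.5425907288041564 [ -0.32918134   3.03579295 100.83963749]
```

The wrist torque changed sign, so the ring is past its crest. I'll continue to about 64°.

```bash
python3 -m crank '[{"dx":0.2,"dy":0,"dz":0,"wx":0,"wy":0,"wz":4},{"dx":0.2,"dy":0,"dz":0,"wx":0,"wy":0,"wz":4},{"dx":0.2,"dy":0,"dz":0,"wx":0,"wy":0,"wz":4},{"dx":0.2,"dy":0,"dz":0,"wx":0,"wy":0,"wz":4},{"dx":0.2,"dy":0,"dz":0,"wx":0,"wy":0,"wz":4},{"dx":0,"dy":0,"dz":0,"wx":0,"wy":0,"wz":0},{"dx":0,"dy":0,"dz":0,"wx":0,"wy":0,"wz":0}]'
python3 -c "
from h import *
s=read_state();print(s['ft_force'],s['ft_torque'],s['qpos'][6],totool([.5864,.3083,.0335]))"
```

```text
t: 11.05
tcp_pos: [0.5884, 0.3104, 0.1343]
eef_rot: [-2.907, 1.188, -0.002]
ft_force: [1.0, -0.8, 6.1]
grip_width: 0.0129
[ 0.95049253 -0.79023245  6.13660717] [-0.20466796 -0.04067217  0.02421404] -0.8111836197151149 [-8.13984015e-03  2.97914442e+00  1.00781471e+02]
```

The torque is near zero, so the ring is in its notch. I'll lift straight out and look at the ring from the side.

```bash
python3 -m crank '[{"dx":0,"dy":0,"dz":-3,"wx":0,"wy":0,"wz":0},{"dx":0,"dy":0,"dz":-5,"wx":0,"wy":0,"wz":0},{"dx":0,"dy":0,"dz":-8,"wx":0,"wy":0,"wz":0},{"dx":0,"dy":0,"dz":-45,"wx":0,"wy":0,"wz":0},{"dx":0,"dy":0,"dz":-40,"wx":0,"wy":0,"wz":0},{"dx":0,"dy":20,"dz":-35,"wx":0,"wy":0,"wz":0},{"dx":0,"dy":20,"dz":-34,"wx":0,"wy":0,"wz":0},{"dx":0,"dy":0,"dz":0,"wx":0,"wy":0,"wz":0},{"dx":0,"dy":0,"dz":0,"wx":0,"wy":0,"wz":0}]'
python3 - <<'E'
from ring import *
from flange import flange
im,_=snap("wrist","w7")
try:
    C,el,ho=ring("w7");P=[plane(C,p[:2],.0335) for p in (ho[0],ho[-1])];d=P[1]-P[0]
    print(ho,(P[0]+P[1])/2,np.linalg.norm(d),"yaw",np.degrees(np.arctan2(d[1],d[0])))
except Exception as e: print(e)
flange("w7")
st=read_state();print(st["tcp_pos"],R.from_rotvec(st["eef_rot"]).as_matrix().round(3),st["qpos"],st["grip_width"])
E
```

```text
t: 11.95
tcp_pos: [0.5596, 0.282, 0.3047]
eef_rot: [-2.906, 1.189, -0.0]
ft_force: [-0.5, 0.3, -2.1]
grip_width: 0.0127
[(np.float64(274.5357142857143), np.float64(115.07142857142857), 96.0), (np.float64(275.2381974248927), np.float64(139.40987124463518), 426.0), (np.float64(275.73737373737373), np.float64(162.55555555555554), 84.0)] [0.58666164 0.30808595 0.0335    ] 0.04394253177804868 yaw -132.98591218948036
w7 76 191.2597 free [ 0.    0.   81.69] 2.78 z=92.5 [0.17 2.78] 1.29
[0.55937549 0.28252564 0.3033499 ] [[ 0.714 -0.701 -0.001]
 [-0.701 -0.714  0.001]
 [-0.001 -0.    -1.   ]] [-0.97175057  0.60430892  0.74252982  1.59068913 -0.44167695  1.12140142
 -0.89839877] 0.012960727085824008
```

View pics/w7.png

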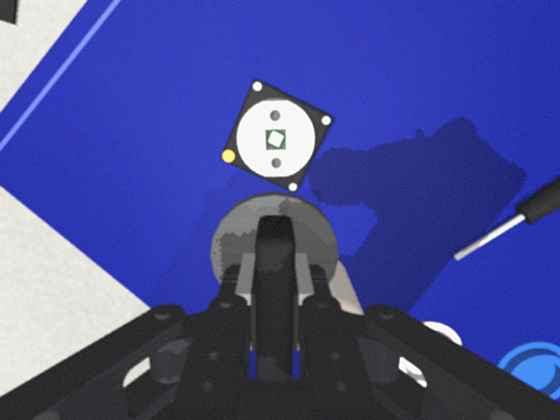

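The ring holes now lie at yaw −133.0°, against −70.4° before, so it turned 62.6° (1.093 rad) and is locked. The key has not slipped in the grip (flange offset 2.8 mm, against 2.7 mm). Next I rotate back to the original yaw.

```bash
python3 -m crank '[{"dx":0,"dy":0,"dz":0,"wx":0,"wy":0,"wz":-8.5},{"dx":0,"dy":0,"dz":0,"wx":0,"wy":0,"wz":-8.5},{"dx":0,"dy":0,"dz":0,"wx":0,"wy":0,"wz":-8.5},{"dx":0,"dy":0,"dz":0,"wx":0,"wy":0,"wz":-8.5},{"dx":0,"dy":0,"dz":0,"wx":0,"wy":0,"wz":-8.5},{"dx":0,"dy":0,"dz":0,"wx":0,"wy":0,"wz":-8.5},{"dx":0,"dy":0,"dz":0,"wx":0,"wy":0,"wz":-8.5},{"dx":0,"dy":0,"dz":0,"wx":0,"wy":0,"wz":-8.5},{"dx":0,"dy":0,"dz":0,"wx":0,"wy":0,"wz":-8.5},{"dx":0,"dy":0,"dz":0,"wx":0,"wy":0,"wz":-8.5}]'
python3 -m crank '[{"dx":0,"dy":0,"dz":0,"wx":0,"wy":0,"wz":-8.5},{"dx":0,"dy":0,"dz":0,"wx":0,"wy":0,"wz":-8.5},{"dx":0,"dy":0,"dz":0,"wx":0,"wy":0,"wz":-4.4},{"dx":0,"dy":0,"dz":0,"wx":0,"wy":0,"wz":0},{"dx":0,"dy":0,"dz":0,"wx":0,"wy":0,"wz":0}]'
python3 -c "
from h import *
s=read_state();r=s['eef_rot'];print(totool([.5288,-.0084,.1167]),2*np.degrees(np.arctan2(r[1],r[0])),2*np.degrees(np.arctan2(1.617,2.693)))"
```

```text
t: 13.0
tcp_pos: [0.5594, 0.2825, 0.3016]
eef_rot: [2.944, 1.097, -0.005]
ft_force: [0.4, 0.4, -1.9]
grip_width: 0.0129
t: 13.5
tcp_pos: [0.5596, 0.2821, 0.3023]
eef_rot: [-2.696, -1.612, 0.003]
ft_force: [0.6, -0.4, -1.6]
grip_width: 0.0128
[-270.15370382  110.64669711  185.90034105] -298.25672028079384 61.96505124549467
```

```bash
python3 -m crank '[{"dx":-30,"dy":12,"dz":0,"wx":0,"wy":0,"wz":0},{"dx":-42,"dy":17,"dz":0,"wx":0,"wy":0,"wz":0},{"dx":-42,"dy":17,"dz":0,"wx":0,"wy":0,"wz":0},{"dx":-42,"dy":17,"dz":0,"wx":0,"wy":0,"wz":0},{"dx":-42,"dy":17,"dz":0,"wx":0,"wy":0,"wz":0},{"dx":-42,"dy":17,"dz":0,"wx":0,"wy":0,"wz":0},{"dx":-30,"dy":13.5,"dz":0,"wx":0,"wy":0,"wz":0},{"dx":0,"dy":0,"dz":0,"wx":0,"wy":0,"wz":0},{"dx":0,"dy":0,"dz":0,"wx":0,"wy":0,"wz":0}]'
python3 -m crank '[{"dx":0,"dy":0,"dz":40,"wx":0,"wy":0,"wz":0},{"dx":0,"dy":0,"dz":40,"wx":0,"wy":0,"wz":0},{"dx":0,"dy":0,"dz":40,"wx":0,"wy":0,"wz":0},{"dx":0,"dy":0,"dz":40,"wx":0,"wy":0,"wz":0},{"dx":0,"dy":0,"dz":0,"wx":0,"wy":0,"wz":0},{"dx":0,"dy":0,"dz":0,"wx":0,"wy":0,"wz":0},{"dx":0,"dy":0,"dz":0,"wx":0,"wy":0,"wz":0}]'
python3 - <<'E'
from h import *
P=[];
for i in range(3): P.append(totool([.5288,-.0084,.1167]));im,_=snap("wrist","w8")
print(np.round(P,2))
s,Cs=snap("scene","s8");c=proj(Cs,[.53,-.01,.06]).astype(int)
k=cv2.resize(s[c[1]-50:c[1]+50,c[0]-65:c[0]+65],(520,400),interpolation=2)
cv2.imwrite("pics/ws8.png",np.hstack([im[100:420,140:420],k[40:360]]))
E
```

```text
t: 14.4
tcp_pos: [0.53, -0.0087, 0.3034]
eef_rot: [-2.697, -1.61, 0.0]
ft_force: [-0.3, 0.8, -2.9]
grip_width: 0.013
t: 15.1
tcp_pos: [0.5311, -0.0077, 0.1454]
eef_rot: [2.693, 1.615, 0.004]
ft_force: [-0.5, 0.1, -1.8]
grip_width: 0.0128
[[-1.74 -1.81 28.68]
 [-1.62 -1.94 28.9 ]
 [-1.44 -1.91 28.85]]
```

View pics/ws8.png

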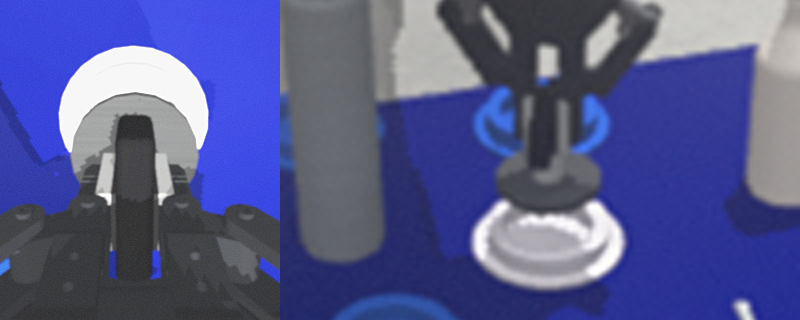

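The wrist crop shows the cup directly below the flange. Both are centred at column ~134, and the cup sits slightly towards tool −y (its edge is at row 45 against 93 for the flange). The scene crop shows the key upright over its cup. I'll apply dx −0.8 and dy −2.5, then lower with force checks.

```bash
python3 -m crank '[{"dx":-0.8,"dy":-2.5,"dz":0,"wx":0,"wy":0,"wz":0},{"dx":0,"dy":0,"dz":10,"wx":0,"wy":0,"wz":0},{"dx":0,"dy":0,"dz":8,"wx":0,"wy":0,"wz":0},{"dx":0,"dy":0,"dz":4,"wx":0,"wy":0,"wz":0},{"dx":0,"dy":0,"dz":2,"wx":0,"wy":0,"wz":0},{"dx":0,"dy":0,"dz":0,"wx":0,"wy":0,"wz":0},{"dx":0,"dy":0,"dz":0,"wx":0,"wy":0,"wz":0}]'
python3 -m crank '[{"dx":0,"dy":0,"dz":2,"wx":0,"wy":0,"wz":0},{"dx":0,"dy":0,"dz":1,"wx":0,"wy":0,"wz":0},{"dx":0,"dy":0,"dz":0,"wx":0,"wy":0,"wz":0},{"dx":0,"dy":0,"dz":0,"wx":0,"wy":0,"wz":0}]'
python3 -c "
from h import *
print(totool([.5288,-.0084,.1167]))"
```

```text
t: 16.0
tcp_pos: [0.5275, -0.008, 0.1196]
eef_rot: [2.695, 1.615, -0.0]
ft_force: [-0.2, -0.3, -0.8]
grip_width: 0.0127
t: 16.4
tcp_pos: [0.5275, -0.0078, 0.1168]
eef_rot: [2.694, 1.615, 0.0]
ft_force: [-0.9, 0.1, 1.2]
grip_width: 0.0132
[0.10145983 1.43209211 0.07160223]
```

Seated: the height is the same as at pick-up and contact has just begun. I'll open the jaws and retreat straight up.

```bash
python3 -m crank '[{"dx":0,"dy":0,"dz":0,"wx":0,"wy":0,"wz":0},{"dx":0,"dy":0,"dz":0,"wx":0,"wy":0,"wz":0},{"dx":0,"dy":0,"dz":0,"wx":0,"wy":0,"wz":0},{"dx":0,"dy":0,"dz":0,"wx":0,"wy":0,"wz":0},{"dx":0,"dy":0,"dz":0,"wx":0,"wy":0,"wz":0},{"dx":0,"dy":0,"dz":0,"wx":0,"wy":0,"wz":0},{"dx":0,"dy":0,"dz":0,"wx":0,"wy":0,"wz":0},{"dx":0,"dy":0,"dz":0,"wx":0,"wy":0,"wz":0}]' 1
python3 -m crank '[{"dx":0,"dy":0,"dz":-10,"wx":0,"wy":0,"wz":0},{"dx":0,"dy":0,"dz":-30,"wx":0,"wy":0,"wz":0},{"dx":0,"dy":0,"dz":-45,"wx":0,"wy":0,"wz":0},{"dx":0,"dy":0,"dz":-45,"wx":0,"wy":0,"wz":0},{"dx":0,"dy":0,"dz":-45,"wx":0,"wy":0,"wz":0},{"dx":0,"dy":0,"dz":-12,"wx":0,"wy":0,"wz":0},{"dx":0,"dy":0,"dz":0,"wx":0,"wy":0,"wz":0},{"dx":0,"dy":0,"dz":0,"wx":0,"wy":0,"wz":0},{"dx":0,"dy":0,"dz":0,"wx":0,"wy":0,"wz":0}]'
python3 - <<'E'
from h import *
im,_=snap("wrist","w9");s,_=snap("scene","s9")
s0=cv2.imread("pics/scene0.png")
d=cv2.absdiff(s,s0).max(2);print("bystander diffs small key,can,bottle,driver:",[int((d[a:b,c:e]>60).sum()) for a,b,c,e in((225,275,135,180),(160,240,208,240),(160,226,325,355),(245,300,322,352))])
cv2.imwrite("pics/ws9.png",np.hstack([im[60:380,100:400],cv2.resize(s[140:300,130:380],(500,320),interpolation=2)]))
E
```

```text
t: 17.2
tcp_pos: [0.5274, -0.0079, 0.1166]
eef_rot: [2.695, 1.615, 0.0]
ft_force: [1.3, -0.2, -0.7]
grip_width: 0.0851
t: 18.1
tcp_pos: [0.5266, -0.0077, 0.3021]
eef_rot: [-2.693, -1.615, 0.004]
ft_force: [-0.3, 0.1, 0.1]
grip_width: 0.0856
bystander diffs small key,can,bottle,driver: [0, 106, 105, 0]
```

View pics/ws9.png

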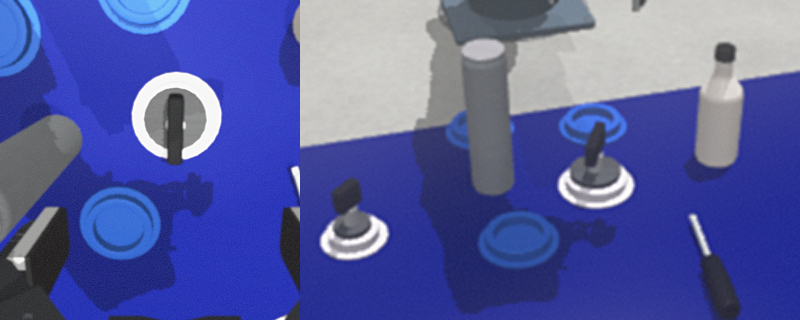

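The key stands upright in its cup, and the small key, can, bottle and driver are where they were. Handing in.

```bash
python3 -c "
from station import *
print(hand_in())"
```

```text
the job is handed in; nothing more can be done
None
```

I locked the test socket's ring with the larger key, put the key back upright in its own cup and let go. The job was handed in at about 18 s, with the gripper open about 185 mm above the point where it let go.

**Ring:**
- The wrist torque changed sign after the crest and was near zero at the end of the turn.
- With the key lifted out, the hole line had moved from yaw −70.4° to −133.0°. That is 62.6° (1.09 rad) clockwise, against 1.10 rad for the locked notch.
- I did not look at the ring again after that, and I did not pick out the white mark on its edge.

**Key:** the last pictures show it standing upright in its cup. It was released at the same height as at pick-up, just as contact began.

**Other objects:** in the last scene picture the small key and screwdriver areas show no change. The can and bottle areas differ by about 100 pixels each. I put that down to the arm and its shadow, because both stand at the same image positions as before.

**Checks that disagreed:**
- Two-view heights from the wrist camera were poor because the views were close together: the rim came out at −7 mm instead of 16 mm, and the ring at 20 mm instead of 33.5 mm. I used the given heights, which the 43.9 mm hole spacing (44 mm nominal) and the contact heights supported.
- The held key measured about 3 mm off the tool axis along the bar. I allowed for this when fitting and turning it.
- The cup's white outline measured wider than 76 mm. I took this to be a foot at its base.

Wrist forces in the readings stayed at about 12 N or less.

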